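Release the eccentric lock and run the dish slide home

ROBOT

A 6-joint arm with a two-finger parallel gripper is mounted at the origin on a cart in front of the work surface, level with it; the furniture and walls round the work are solid. World frame = base frame: x ahead of the robot, y to its left, z up, the work surface at z = 0. Lengths are in m, angles in degrees, forces in N, time in s.
With the tool pointing down it reaches from about 0.4 to 0.825 m from the base axis. Payload 7 kg.
Tool frame: the origin (TCP) lies at the very end of the fingers, on their centre line; the grasp point (between the pads) lies 19 mm behind it (r.grip_depth is the distance from the TCP to the grasp point, in m); z points along the fingers, y is the line along which they close (so a half turn about z gives the same grasp; the last joint's range is limited). The gripper opens to 88 mm and grips with 3 to 60 N. Pads are 19 mm wide; open, the fingers measure 130 mm over their backs; the gripper's body (78 mm by 193 mm) begins 47 mm behind the grasp point.
Start: joints at [93.169, 20.546, 0.682, 0, -70.136, -16.507], TCP at [0.156, 0.657, 0.227] pointing down, gripper open.
Joint ranges: [-176.03, 176.03], [-82.01, 121.73], [-58.28, 71.71], [-173.87, 95.51], [-174.79, -0.11], [-173.66, 173.66]. Speed limits (degrees/s): [136.94, 136.94, 172.46, 180, 180, 180].

INTERFACE

Orientations are given as [roll, pitch, yaw] about the fixed x, y, z axes, in that order (R = Rz(yaw) Ry(pitch) Rx(roll)).
In Python, from plant import r gives the robot as it stands.
- The arm moves only by the tool play_rows, never from a script. Its argument "rows" is a list that holds one entry, the list of rows, each a list of 5 numbers: the closure, from 0 (fully open) to 1 (shut), then the shift along the tool's x, y, z each as a share of 0.5 m, from -1 to 1, then the turn about the tool's z as a share of 1.5 rad, from -1 to 1. A call has exactly 8 rows; each row is the pose to reach, as a shift and turn from the pose commanded when the call began, along the tool's axes at that moment; what a row does not reach only later rows make up. A row lasts 1/12 s, in which the tool goes at most 41.7 mm and 7.16 degrees, less where a joint would pass 70% of its speed; a pose out of reach is approached as far as the arm can. A call with a number of a shift or a turn outside -1 to 1 is refused whole. A call with a gripper value outside its range is refused whole. The fingers move at their own pace and stop on an object; "squeeze" is the grip in N (left out, the last holds). Time passes only in rows, so rows that repeat a pose let the fingers close, or fill a call up. It gives the time, the measured TCP pose, the force, the opening and the grip force at its end, in the units of the state.
- r.get_state(): the state, without advancing time (a new reading comes with each control period).
- r.capture(name): name is "scene" or "top" or "wrist"; returns the picture (480x640x3 uint8, red, green, blue); there is no depth.
- r.camera_info(name): a dict with "fovy" (degrees; the focal length in pixels is half the picture's height over the tangent of half this angle, whatever the lens; pixels are square), "cx", "cy" (the principal point, pixels), "pose" (4x4, takes a point from camera to world coordinates). Camera axes: x right, y down, z forward; pixel columns grow to the right and rows downward; lengths in m; the calibration is good to about 2 mm. A picture is of the moment at which its call begins: read the wrist's pose just before it. camera_info takes no time and is no camera call; for the wrist camera it gives the pose at the moment of the call.
- r.close_job(): hands the job in; it is judged then, once.
The state is a dict: "time_s": time; "joints": joint angles; "qd": joint speeds; "joint_torque": joint torques, N m; "tcp_pos": TCP position; "eef_rot": TCP orientation; "contact_force": force on the tool from outside, world axes, zero at the start; "moment": the same for the moment, N m; "gripper_width": finger opening in m; "gripper_force": force on a finger pad.
Only numpy, scipy, OpenCV 4.12 (cv2) and the standard library are available. Lean on these libraries where they do the work, as an engineer would, in place of code of your own. Each camera call takes 0.05 s, during which the arm holds its last target. There are 200 camera calls.

TASK

The low metal fixture carries a petri dish on a slide that is blocked by an eccentric cam. With the fingertips, push the cam's lever round until it rests against its stop pin, so that the cam's low point faces the slide, and only then push the slide by its upright rear plate forward, towards the cam, until it is fully home against its stop. Do not grip, touch or lift the dish: it rides in its nest on the slide, and the vials and other things standing around stay where they are.

Things in the scene. Friction and masses are not known exactly. Their poses are not given: they have to be found in the camera images.
- fixture: Fixed metal fixture, base plate 270 x 130 mm, top 12 mm above the worktop. Origin on the worktop under its middle; +x runs along the slide from push plate to cam ('forward', roughly to the robot's left), +y roughly towards the robot, z up. Guide rails 28 mm high beside the slide at y = +-47 mm. The lever's stop pin, 10 mm thick, 58 mm high, stands at (93, -53) mm.
- slide (a joint): Travel of the slide in m along the fixture's +x: 0 at the rear (start), 0.034 fully home, against its stop. Stiff (about 2.5 N), no spring, stays where it is left. Its flat front shoe meets the cam's rim: with the cam at angle a it goes no farther than 0.020 + 0.016 cos(a) m, or 0.034.
- cam (a joint): Angle of cam and lever in rad about the vertical, counterclockwise from above positive: 0 = low point facing the slide, lever against the stop pin; pi would be the high point. Starts between 1.9 and 2.7, so the lever is to be pushed clockwise seen from above. Stiff (0.22 N m, about 5 N at 50 mm from the pivot) and stays where it is left.
- cam_pivot (a point): The cam's vertical turning axis, on top of its hub (hub 26 mm thick), 66 mm above the worktop, 65 mm in front of the fixture's origin. The cam is a steel disc of radius 30 mm whose centre lies 16 mm off this axis, from 14 to 30 mm above the worktop.
- cam_knob (a point): Top middle of the black upright knob (18 mm thick, 36 to 68 mm above the worktop) at the lever's end, 85 mm from the pivot. The lever is a straight steel bar from hub to knob, 12 mm thick, with upright flanks 38 to 60 mm above the worktop; a fingertip fits against them. At cam angle a it points a - 0.9 rad counterclockwise from the fixture's +x.
- slide_push (a point): Middle of the slide's push face: the rear (-x) face of the upright plate at the slide's rear end, 60 mm wide, 24 to 64 mm above the worktop; the point is 50 mm above the worktop and moves with the slide. The plate is 8 mm thick.
- slide_nest (a point): Centre of the dish's nest on the slide, on the slide's top, 25 mm above the worktop, 55 mm in front of the push face: four pins 12 mm high, which leave the dish about 2 mm play.
- dish: Petri dish, 61 mm across, 16 mm high, loose in the slide's nest. Origin at the centre of its underside.
- vial_a: Small white screw vial, 25 mm across, 28 mm high, standing on the far side of the fixture. Origin at the centre of its underside.
- vial_b: A second such vial, on the far side of the fixture. Origin at the centre of its underside.
- timer: White digital timer, 64 x 64 x 19 mm, lying between fixture and robot. Origin at the centre of its underside.
- dish_stack: Stack of petri dishes, 61 mm across, 49 mm high, left of the fixture. Origin at the centre of its underside.
- tube: Standing centrifuge tube with blue cap, 35 mm across, 115 mm high, right of the fixture. Origin at the centre of its underside.
- bottle: Brown bottle with red cap, 56 mm across, 120 mm high, right of the fixture. Origin at the centre of its underside.
- tape: Roll of tape lying flat, 100 mm across, 25 mm high, right of the fixture. Origin at the centre of its underside.
There are look-alikes about, which are no part of the job. Leave any orange or turquoise look-alike of the dish alone.

How it is judged (in metres and radians):
On the way, in this order (a step that is already met when the one before it is completed fails the run):
1. the cam is turned to its low point (lever within 0.25 rad of the stop pin) while the slide has not yet advanced beyond 20 mm (value of joint cam below 0.25 rad and value of joint slide below 0.02 m), for 0.2 s.
2. the slide is pushed home (value of joint slide above 0.031 m), for 0.2 s.
At the end, for the whole second after the job is handed in: The slide is within 3 mm of its forward stop and at rest, the cam is within 0.3 rad of its low point, and the dish lies flat in its nest (within 6 mm of the centre, at most 5 mm up) (value of joint slide above 0.031 m and value of joint cam below 0.3 rad and velocity of joint slide below 0.005 m/s and horizontal distance between dish and slide_nest below 0.006 m and angle between dish's own z axis and vertical below 0.15 rad and z of dish in the frame of slide_nest between -0.004 and 0.005 m and linear speed of dish below 0.02 m/s); the robot touches nothing.
It fails at once if the dish is touched by the fingers or leaves its nest (contact force between the fingers and dish above 1 N or z of dish in the frame of slide_nest above 0.01 m).
It fails at once if the slide is driven beyond 20 mm while the cam is not at its low point (value of joint slide above 0.02 m and value of joint cam above 0.6 rad).
It fails at once if a bystander is moved more than 20 mm, tipped or lifted (distance of any of vial_a, vial_b, timer, dish_stack, tube, bottle, tape from where it was at the start of the episode above 0.02 m or angle between any of vial_a, vial_b, timer, dish_stack, tube, bottle, tape's own z axis and vertical above 0.3 rad).
It also fails if it takes over 58 s, if anything falls off the work surface, if the arm or the gripper's body presses on something with over 40 N, if the wrist force passes 120 N, or if a joint passes its speed limit or range.

## Working session

There is one attempt and no reset: what is moved stays moved. The work goes in short steps, Python scripts to look and compute and a tool call to move; the robot and the scene stay as the last step left them, time stands still between calls to the robot, and variables do not carry over. Pictures are saved under pics/ and viewed, at most 10 in all, crops included, and the job is handed in when it is done.

Besides the shell and the picture viewer there is one more tool, called after "Call:" by a JSON object that holds its "op" and its "data", one argument or row to a line. play_rows: Moves the arm, as the interface text tells. Its arguments: {"type":"object","properties":{"rows":{"type":"array","items":{"type":"array","items":{"type":"array","items":{"type":"number"}}}},"squeeze":{"type":"number"}},"required":["rows"]}

```bash
mkdir -p pics; ls
python3 - <<'E'
from plant import r
import cv2
for n in("scene","top"):
    cv2.imwrite(f"pics/{n}0.png",r.capture(n)[:,:,::-1]); i=r.camera_info(n); print(n,i["fovy"],i["cx"],i["cy"],i["pose"].__repr__())
s=r.get_state();print(s)
E
```

```text
pics
scene 50.01597161364897 314.8984439445287 235.82378019786094 array([[-0.97899558, -0.09970344,  0.1778395 ,  0.30873284],
       [-0.20354593,  0.52799142, -0.82449628,  0.94551178],
       [-0.01169262, -0.84337671, -0.5371955 ,  0.69015658],
       [ 0.        ,  0.        ,  0.        ,  1.        ]])
top 45.82891666074293 315.4708612404625 238.59469839627056 array([[ 0.01959428, -0.9846211 ,  0.17360112,  0.2792355 ],
       [-0.99975266, -0.01746849,  0.0137648 , -0.01810157],
       [-0.01052056, -0.17382789, -0.98471985,  1.46936748],
       [ 0.        ,  0.        ,  0.        ,  1.        ]])
{'time_s': 0.1, 'joints': array([ 9.31688722e+01,  2.05894443e+01,  6.41251017e-01, -1.75293118e-02,
       -7.01352746e+01, -1.65070516e+01]), 'qd': array([ 0.04423663, -0.0345955 ,  0.1763695 ,  0.00190887, -0.02632207,
        0.02607382]), 'joint_torque': array([-1.70995179e-03, -5.84169459e+01,  2.93752652e+01,  7.01556846e+00,
        1.01384497e-02, -5.04920411e-05]), 'tcp_pos': array([0.15564482, 0.65638569, 0.22571009]), 'eef_rot': array([ 1.79915290e+02, -7.91777884e-03, -1.33441421e+01]), 'contact_force': array([ 0.62822649, -0.81792534,  0.29111219]), 'moment': array([-0.01050722, -0.0640123 , -0.01585889]), 'gripper_force': 0.0, 'gripper_width': 0.0874432112057343}
```

View pics/scene0.png

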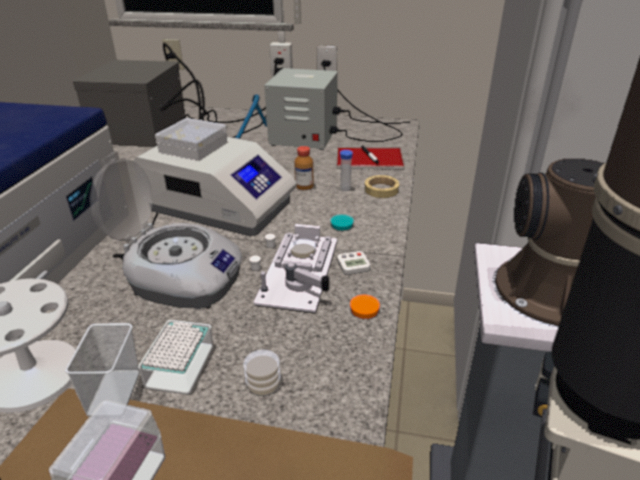

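View pics/top0.png

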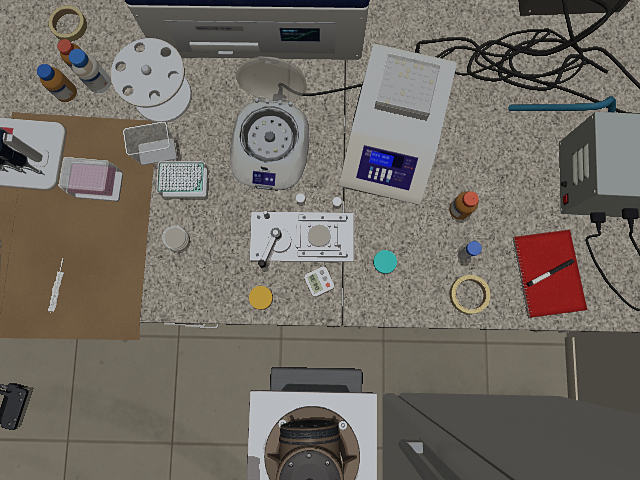

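Top view: the fixture spans about (250–354, 212–261). The hub is near (277,233), the knob near (262,263), the dish near (319,236) and the vials at (300,198) and (337,202). The turquoise (385,262) and orange (260,297) discs are look-alikes; the dish in the nest is the greyish one. Next I'll enlarge both views.

Run:
```python
import cv2,numpy as np
t=cv2.imread("pics/top0.png")[190:290,235:370]; s=cv2.imread("pics/scene0.png")[215:315,245:345]
a=cv2.resize(t,None,fx=5,fy=5,interpolation=cv2.INTER_CUBIC);b=cv2.resize(s,None,fx=5,fy=5,interpolation=cv2.INTER_CUBIC)
cv2.imwrite("pics/topc.png",a);cv2.imwrite("pics/scenec.png",b)
```

```text
(no output)
```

View pics/topc.png

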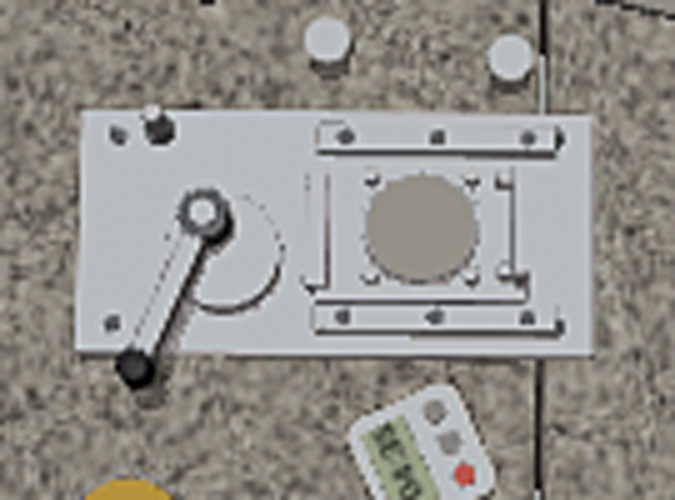

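View pics/scenec.png

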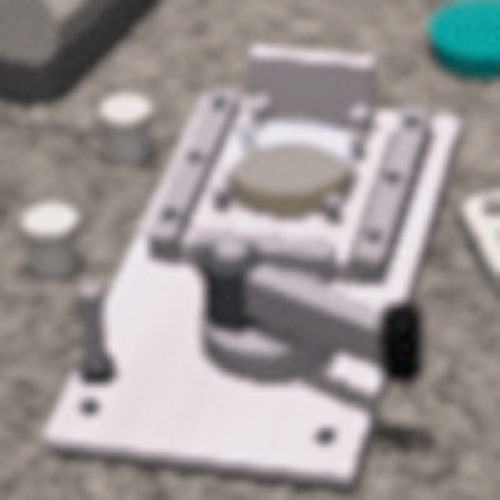

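The top crop shows the plate corners at (83,112), (591,116), (594,355) and (78,352), the hub top at (203,210), the knob at (135,365), the stop pin at about (155,118) and the push plate near x=505–515. The scene crop shows the hub top at (228,245), the knob top at (400,312) and the push plate's top edge from (250,50) to (375,58).

```bash
cat > h.py <<'E'
import numpy as np
from plant import r
def ray(n,u,v,info=None):
    i=info or r.camera_info(n); f=240/np.tan(np.radians(i["fovy"]/2)); P=np.array(i["pose"])
    return P[:3,3],P[:3,:3]@np.array([(u-i["cx"])/f,(v-i["cy"])/f,1])
def onz(n,u,v,z,info=None):
    o,d=ray(n,u,v,info); return o+d*(z-o[2])/d[2]
def tri(*rs):
    A=0;b=0
    for o,d in rs:
        d=d/np.linalg.norm(d);M=np.eye(3)-np.outer(d,d);A=A+M;b=b+M@o
    p=np.linalg.solve(A,b); return p,[round(float(np.linalg.norm(np.cross(p-o,d/np.linalg.norm(d))))*1e3,1) for o,d in rs]
T=lambda x,y:("top",235+(x+.5)/5-.5,190+(y+.5)/5-.5)
S=lambda x,y:("scene",245+(x+.5)/5-.5,215+(y+.5)/5-.5)
E
python3 - <<'E'
from h import *
np.set_printoptions(precision=4,suppress=True)
c=np.array([onz(*T(*p),.012)[:2] for p in[(83,112),(591,116),(594,355),(78,352)]])
m=np.array([(.135,-.065),(-.135,-.065),(-.135,.065),(.135,.065)])
o=c.mean(0);H=m.T@(c-o);th=np.arctan2(H[0,1]-H[1,0],H[0,0]+H[1,1])
R=np.array([[np.cos(th),-np.sin(th)],[np.sin(th),np.cos(th)]])
print("origin",o,"th",np.degrees(th),"res mm",(c-(m@R.T+o))*1e3)
def fx(p): return R.T@(p[:2]-o)
for nm,a,b in[("hub",(203,210),(228,245)),("knob",(135,362),(400,312)),("pinlever",(152,113),(90,288)),("vialL",(327,40),(50,219)),("vialR",(510,57),(125,110))]:
    p,e=tri(ray(*T(*a)),ray(*S(*b)));print(nm,p,e,fx(p))
for q in[(250,50),(375,58)]: p=onz(*S(*q),.064);print("plate",p,fx(p))
for q in[(505,180),(505,272)]: p=onz(*T(*q),.064);print("plateTop",p,fx(p))
h=onz(*T(203,210),.066);k=onz(*T(135,362),.068);d=fx(k)-fx(h);print(h,k,fx(h),fx(k),np.hypot(*d),"a",np.arctan2(d[1],d[0])+.9)
p=onz(*T(420,228),.035);print("dish",p,fx(p))
E
```

```text
origin [0.542  0.0379] th 90.71037853668584 res mm [[-1.0551 -0.9563]
 [-1.9507  1.8434]
 [ 1.472   0.8692]
 [ 1.5338 -1.7563]]
hub [0.5432 0.1033 0.0665] [0.6, 0.6] [ 0.0653 -0.0021]
knob [0.4649 0.1347 0.0662] [0.0, 0.0] [0.0977 0.0758]
pinlever [0.5949 0.1317 0.0577] [0.8, 0.8] [ 0.0931 -0.0541]
vialL [0.6422 0.0447 0.0264] [0.4, 0.4] [ 0.0055 -0.1003]
vialR [ 0.6348 -0.0511  0.0254] [0.3, 0.3] [-0.0902 -0.0917]
plate [ 0.5729 -0.0547  0.064 ] [-0.093  -0.0297]
plate [ 0.5137 -0.0585  0.064 ] [-0.0961  0.0294]
plateTop [ 0.5612 -0.0486  0.064 ] [-0.0868 -0.0182]
plateTop [ 0.5141 -0.0492  0.064 ] [-0.0868  0.0289]
[0.5427 0.1032 0.066 ] [0.4647 0.1345 0.068 ] [ 0.0653 -0.0016] [0.0975 0.076 ] 0.08403635137447481 a 2.077185827503498
dish [ 0.5411 -0.0059  0.035 ] [-0.0438  0.0014]
```

Triangulated heights (hub 66 mm, knob 66, pin 58) match the description. The pivot is at (0.5425, 0.103) and the cam angle is about 2.07. I'll approach with the fingers closing and the yaw turned to 0, so that tool x is world x and tool y is world −y.

Call:
{"op": "play_rows", "data": {
  "rows": [
    [[1,0.894,0.953,0,-0.155],[1,0.894,0.953,0,-0.155],[1,0.894,0.953,0,-0.155],[1,0.894,0.953,0,-0.155],[1,0.894,0.953,0,-0.155],[1,0.894,0.953,0,-0.155],[1,0.894,0.953,0,-0.155],[1,0.894,0.953,0,-0.155]]
  ],
  "squeeze": 10
}}

```text
time_s: 0.77
tcp_pos: [0.3219, 0.3655, 0.2265]
eef_rot: [180.0, 0.0, 0.0]
contact_force: [0.3, 0.4, 0.7]
gripper_width: 0.0397
gripper_force: 0.0
```

Call:
{"op": "play_rows", "data": {
  "rows": [
    [[1,0.317,0.553,0,0],[1,0.317,0.553,0,0],[1,0.317,0.553,0,0],[1,0.317,0.553,0,0],[1,0.317,0.553,0,0],[1,0.317,0.553,0,0],[1,0.317,0.553,0,0],[1,0.317,0.553,0,0]]
  ]
}}

```text
time_s: 1.43
tcp_pos: [0.4807, 0.0881, 0.2265]
eef_rot: [180.0, 0.0, -0.1]
contact_force: [0.4, -0.6, 0.8]
gripper_width: 0.0004
gripper_force: 0.0
```

Call:
{"op": "play_rows", "data": {
  "rows": [
    [[1,0,0,0.06,0],[1,0,0,0.12,0],[1,0,0,0.18,0],[1,0,0,0.22,0],[1,0,0,0.22,0],[1,0,0,0.22,0],[1,0,0,0.22,0],[1,0,0,0.22,0]]
  ]
}}

```text
time_s: 2.1
tcp_pos: [0.481, 0.0917, 0.1182]
eef_rot: [-179.9, -0.1, 0.0]
contact_force: [0.1, 0.2, 0.8]
gripper_width: 0.0005
gripper_force: 0.0
```

Run:
```python
from h import *
import cv2
i=r.camera_info("wrist");print(r.get_state()["tcp_pos"]);print(i)
cv2.imwrite("pics/w1.png",r.capture("wrist")[:,:,::-1])
```

```text
[0.48099277 0.09173384 0.11818862]
{'fovy': 60.21521268685776, 'cx': 320.20476681028515, 'cy': 243.56179130838336, 'pose': array([[ 1.04107204e-03, -9.63759254e-01, -2.66771468e-01,
         5.54047138e-01],
       [-9.99998706e-01, -1.33048314e-03,  9.04124958e-04,
         9.15005263e-02],
       [-1.22629373e-03,  2.66770181e-01, -9.63759392e-01,
         2.76103235e-01],
       [ 0.00000000e+00,  0.00000000e+00,  0.00000000e+00,
         1.00000000e+00]])}
```

View pics/w1.png

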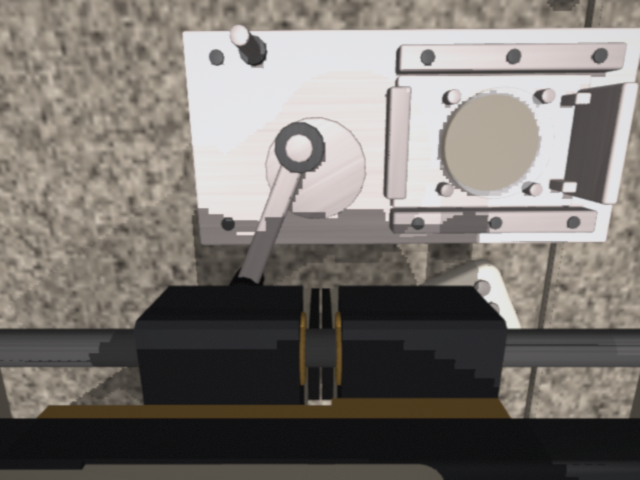

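The wrist view shows the lever running from hub (299,147) to knob (245,282). The black finger blocks span columns 137–505, wider than I expected for closed fingers. I'll check the shape from the side with the scene camera.

Run:
```python
from h import *
import cv2
s=r.capture("scene")[:,:,::-1]
cv2.imwrite("pics/s2.png",cv2.resize(s[180:320,230:400],None,fx=4,fy=4,interpolation=cv2.INTER_CUBIC))
i=r.camera_info("scene");P=np.array(i["pose"]);f=240/np.tan(np.radians(i["fovy"]/2))
t=r.get_state()["tcp_pos"]
for d in[(0,0,0),(0,.021,0),(0,-.021,0),(0,0.07,0),(0,0,.066)]:
    c=P[:3,:3].T@(t+np.array(d)-P[:3,3]);print(d,(f*c[0]/c[2]+i["cx"]-230)*4,(f*c[1]/c[2]+i["cy"]-180)*4)
```

```text
(0, 0, 0) 363.49516514416405 252.0400434695838
(0, 0.021, 0) 355.31415874763366 274.79464726131494
(0, -0.021, 0) 371.40873415836654 230.02928846356542
(0, 0.07, 0) 335.10583036732896 331.0019747341362
(0, 0, 0.066) 362.75923159900617 139.2438957807624
```

View pics/s2.png

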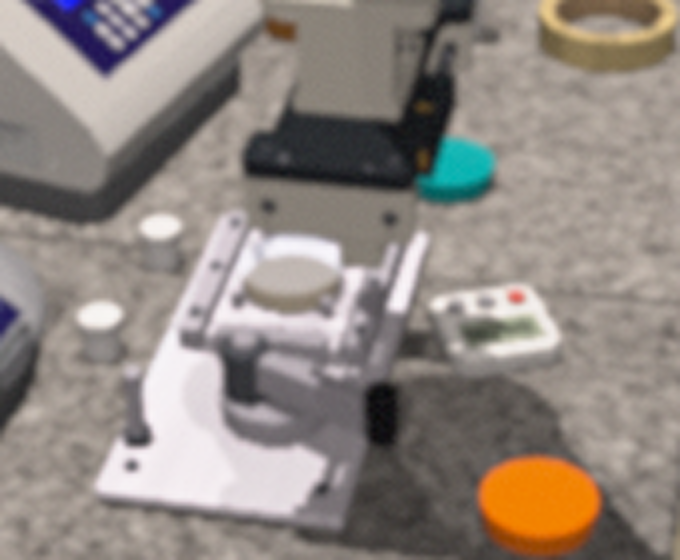

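The body's near face hides the fingertips, so the tips are no wider than the text says, and the wide blocks are carriers at body height. Next I'll go down beside the lever on its right side, with about 10 mm of clearance.

Call:
{"op": "play_rows", "data": {
  "rows": [
    [[1,0,0.012,0,0],[1,0,0.012,0.03,0],[1,0,0.012,0.06,0],[1,0,0.012,0.09,0],[1,0,0.012,0.12,0],[1,0,0.012,0.15,0],[1,0,0.012,0.16,0],[1,0,0.012,0.16,0]]
  ]
}}

```text
time_s: 2.87
tcp_pos: [0.4794, 0.0845, 0.0359]
eef_rot: [179.9, 0.1, -0.0]
contact_force: [-0.3, -0.2, 0.9]
gripper_width: 0.0004
gripper_force: 0.0
```

Run:
```python
from h import *
s=r.get_state();t=s["tcp_pos"];print(t,s["contact_force"])
P=np.array([.5425,.103]);hx,hy=.0095,.021;rho=.052;prev=t[:2]
for d in [67,60,52,44,36,28,20,12,4,-4,-12,-20,-28,-36,-44,-52]:
    a=np.radians(d);n=np.array([-np.sin(a),np.cos(a)]);u=np.array([np.cos(a),np.sin(a)])
    c=rho*u+n*(.006+hy*abs(n[0])+hx*n[1]); w=P+[-c[1],c[0]]
    print(d,w.round(4),"share from here",((w-t[:2])*[2,-2]).round(3))
```

```text
[0.47937818 0.08446682 0.035869  ] [-0.33263207 -0.23817466  0.91897366]
67 [0.4833 0.0966] share from here [ 0.008 -0.024]
60 [0.483  0.1039] share from here [ 0.007 -0.039]
52 [0.484  0.1126] share from here [ 0.009 -0.056]
44 [0.4867 0.1214] share from here [ 0.015 -0.074]
36 [0.4909 0.1298] share from here [ 0.023 -0.091]
28 [0.4967 0.1375] share from here [ 0.035 -0.106]
20 [0.5039 0.1443] share from here [ 0.049 -0.12 ]
12 [0.5125 0.1498] share from here [ 0.066 -0.131]
4 [0.522  0.1537] share from here [ 0.085 -0.138]
-4 [0.5292 0.1561] share from here [ 0.1   -0.143]
-12 [0.5341 0.158 ] share from here [ 0.109 -0.147]
-20 [0.5395 0.1594] share from here [ 0.12 -0.15]
-28 [0.5455 0.1603] share from here [ 0.132 -0.152]
-36 [0.552  0.1604] share from here [ 0.145 -0.152]
-44 [0.5589 0.1595] share from here [ 0.159 -0.15 ]
-52 [0.566  0.1574] share from here [ 0.173 -0.146]
```

Call:
{"op": "play_rows", "data": {
  "rows": [
    [[1,0.008,-0.024,0,0],[1,0.007,-0.034,0,0],[1,0.007,-0.044,0,0],[1,0.009,-0.056,0,0],[1,0.012,-0.065,0,0],[1,0.015,-0.074,0,0],[1,0.023,-0.091,0,0],[1,0.023,-0.091,0,0]]
  ]
}}

```text
time_s: 3.53
tcp_pos: [0.4915, 0.1313, 0.037]
eef_rot: [180.0, 0.0, 0.0]
contact_force: [-0.4, -0.8, -0.4]
gripper_width: 0.0006
gripper_force: 0.8
```

Run:
```python
from h import *
import cv2
cv2.imwrite("pics/w3.png",r.capture("wrist")[:,:,::-1])
```

```text
(no output)
```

View pics/w3.png

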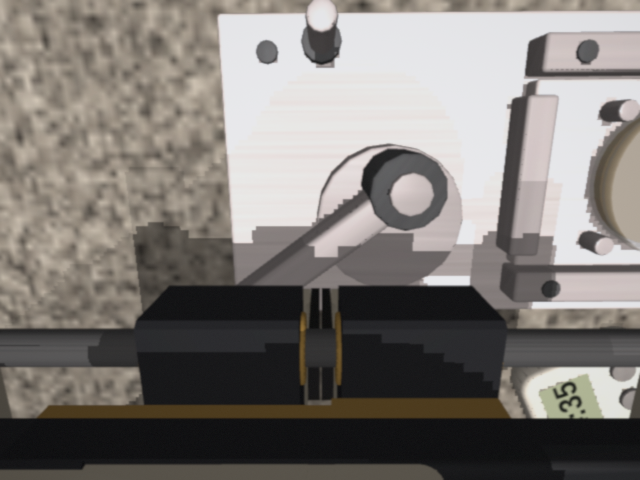

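The lever has turned to about 33° (hub (410,190), bar leaving at (245,285)), tracking as planned. Continuing.

Call:
{"op": "play_rows", "data": {
  "rows": [
    [[1,0.012,-0.015,0,0],[1,0.026,-0.029,0,0],[1,0.043,-0.04,0,0],[1,0.062,-0.048,0,0],[1,0.077,-0.053,0,0],[1,0.086,-0.056,0,0],[1,0.097,-0.059,0,0],[1,0.109,-0.061,0,0]]
  ]
}}

```text
time_s: 4.25
tcp_pos: [0.5436, 0.1598, 0.0358]
eef_rot: [179.9, 0.3, -0.1]
contact_force: [-8.0, -2.2, -1.0]
gripper_width: 0.0002
gripper_force: 3.2
```

Call:
{"op": "play_rows", "data": {
  "rows": [
    [[1,0.007,0,0,0],[1,0.013,0,0,0],[1,0.02,0.001,0,0],[1,0.027,0.002,0,0],[1,0.034,0.004,0,0],[1,0.041,0.006,0,0],[1,0.041,0.006,0,0],[1,0.041,0.006,0,0]]
  ]
}}

```text
time_s: 4.92
tcp_pos: [0.5663, 0.1583, 0.0366]
eef_rot: [-180.0, 0.0, -0.0]
contact_force: [-4.2, 0.9, -0.4]
gripper_width: 0.0005
gripper_force: 1.4
```

Run:
```python
from h import *
import cv2
cv2.imwrite("pics/w4.png",r.capture("wrist")[:,:,::-1])
```

```text
(no output)
```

View pics/w4.png

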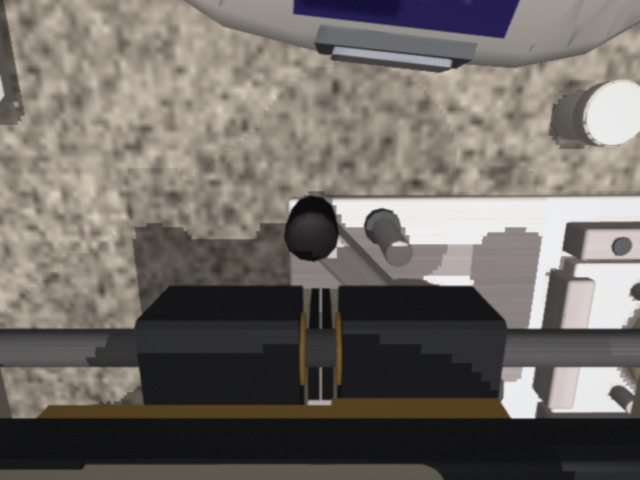

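Run:
```python
from h import *
for u,v in[(311,235),(311,240)]:
    k=onz("wrist",u,v,.068)[:2];d=k-[.5425,.103];print(k,np.hypot(*d),"a",np.arctan2(-d[0],d[1])+.9)
print(onz("wrist",400,254,.058))
```

```text
[0.60724757 0.16111428] 0.08700297295390792 a 0.060664362142903494
[0.60561545 0.16112339] 0.08580144289820905 a 0.07344965952633475
[0.59793686 0.13073031 0.058     ]
```

The cam is at about 0.07 rad. I'll give it one small extra nudge against the pin, then back off and lift.

Call:
{"op": "play_rows", "data": {
  "rows": [
    [[1,0.004,0.005,0,0],[1,0.01,0.013,0,0],[1,0.01,0.013,0,0],[1,0.01,0.013,0,0],[1,-0.01,-0.02,0,0],[1,-0.02,-0.03,0,0],[1,-0.02,-0.03,-0.05,0],[1,-0.02,-0.03,-0.13,0]]
  ]
}}

```text
time_s: 5.63
tcp_pos: [0.5545, 0.1724, 0.099]
eef_rot: [179.8, 0.3, 0.0]
contact_force: [0.1, 0.6, 0.6]
gripper_width: 0.0003
gripper_force: 0.0
```

Call:
{"op": "play_rows", "data": {
  "rows": [
    [[1,0,0,-0.08,0],[1,-0.025,0.06,-0.14,0],[1,-0.025,0.14,-0.14,0],[1,-0.025,0.22,-0.14,0],[1,-0.025,0.3,-0.14,0],[1,-0.025,0.38,-0.14,0],[1,-0.025,0.46,-0.14,0],[1,-0.025,0.547,-0.14,0]]
  ]
}}

```text
time_s: 6.3
tcp_pos: [0.5445, -0.1005, 0.1727]
eef_rot: [180.0, -0.2, 0.0]
contact_force: [1.3, -0.0, -0.3]
gripper_width: 0.0005
gripper_force: 0.0
```

Call:
{"op": "play_rows", "data": {
  "rows": [
    [[1,0,0,0,0],[1,0,0,0,0],[1,0,0,0,0],[1,0,0,0,0],[1,0,0,0,0],[1,0,0,0,0],[1,0,0,0,0],[1,0,0,0,0]]
  ]
}}

```text
time_s: 6.97
tcp_pos: [0.5441, -0.0979, 0.1716]
eef_rot: [180.0, -0.0, 0.1]
contact_force: [-0.3, -0.1, -0.2]
gripper_width: 0.0005
gripper_force: 0.0
```

Run:
```python
from h import *
import cv2
print(r.get_state()["tcp_pos"]);print(r.camera_info("wrist")["pose"][:3,3])
w=r.capture("wrist")[:,:,::-1];cv2.imwrite("pics/w5.png",w)
t=r.capture("top")[:,:,::-1][190:290,235:370]
cv2.imwrite("pics/both.png",np.hstack([cv2.resize(w,(400,300)),cv2.resize(t,(400,300),interpolation=cv2.INTER_CUBIC)]))
```

```text
[ 0.54408535 -0.09791342  0.17160346]
[ 0.61746867 -0.0978706   0.32933645]
```

View pics/both.png

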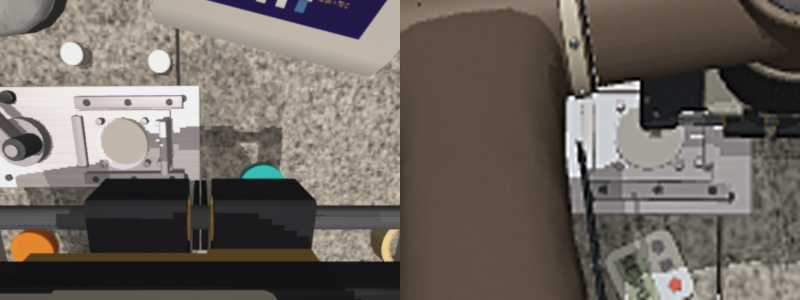

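The wrist view on the left shows the push plate's top edge at about (159–172, 120–180), the dish still in its nest, and the lever pointing to the knob at (5,97), next to its pin. I'll measure the plate's rear face.

Run:
```python
from h import *
for u in(159,166,172):
    for v in (122,170): print(u,v,onz("wrist",u*1.6,v*1.6,.064).round(4))
print("plate base corner",onz("wrist",200*1.6,87*1.6,.012).round(4))
import cv2
w=cv2.imread("pics/w5.png"); print(w[215:270:9,245:285:2].mean(2).astype(int))
```

```text
159 122 [ 0.5756 -0.0559  0.064 ]
159 170 [ 0.5232 -0.0537  0.064 ]
166 122 [ 0.5756 -0.0631  0.064 ]
166 170 [ 0.5232 -0.0613  0.064 ]
172 122 [ 0.5756 -0.0693  0.064 ]
172 170 [ 0.5232 -0.0678  0.064 ]
plate base corner [ 0.6093 -0.0981  0.012 ]
[[136 136 137 136 141 198 230 238 240 236 186  94  85  83  93 131 138 137
  137 137]
 [134 136 190 236 234 159 129 135 139 136 121  89  83  84  90 126 140 140
  140 139]
 [136 136 137 136 136 153 207 221 158 139 126  95  84  83  86 119 158 183
  183 183]
 [179 180 180 181 180 161 126 132 137 138 129 100  84  82  87 109 140 174
  181 180]
 [173 174 173 173 171 156 126 131 136 137 133 107  84  83  85 108 151 181
  185 185]
 [172 174 171 159 172 172 149 166 176 179 174 136  87  83  84 102 170 179
  179 178]
 [177 177 177 177 177 175 148 161 173 177 174 144  92 103 163 131 145 150
  149 149]]
```

Call:
{"op": "play_rows", "data": {
  "rows": [
    [[1,0,0,0.05,0],[1,0,0,0.1,0],[1,0,0,0.15,0],[1,0,0,0.2,0],[1,0,0,0.24,0],[1,0,0,0.26,0],[1,0,0,0.26,0],[1,0,0,0.26,0]]
  ]
}}

```text
time_s: 7.73
tcp_pos: [0.5441, -0.0986, 0.0417]
eef_rot: [180.0, 0.0, 0.0]
contact_force: [0.4, -0.2, 1.3]
gripper_width: 0.0004
gripper_force: 0.0
```

Call:
{"op": "play_rows", "data": {
  "rows": [
    [[1,0,-0.01,0,0],[1,0,-0.018,0,0],[1,0,-0.024,0,0],[1,0,-0.03,0,0],[1,0,-0.036,0,0],[1,0,-0.042,0,0],[1,0,-0.048,0,0],[1,0,-0.054,0,0]]
  ]
}}

```text
time_s: 8.4
tcp_pos: [0.5441, -0.0716, 0.0419]
eef_rot: [180.0, -0.0, -0.0]
contact_force: [0.1, -3.0, 2.7]
gripper_width: -0.0
gripper_force: 1.6
```

Call:
{"op": "play_rows", "data": {
  "rows": [
    [[1,0,-0.006,0,0],[1,0,-0.012,0,0],[1,0,-0.018,0,0],[1,0,-0.024,0,0],[1,0,-0.028,0,0],[1,0,-0.032,0,0],[1,0,-0.036,0,0],[1,0,-0.036,0,0]]
  ]
}}

```text
time_s: 9.07
tcp_pos: [0.5439, -0.0532, 0.0414]
eef_rot: [-180.0, 0.0, -0.0]
contact_force: [0.6, -1.8, 0.5]
gripper_width: 0.0006
gripper_force: 0.5
```

Call:
{"op": "play_rows", "data": {
  "rows": [
    [[1,0,-0.004,0,0],[1,0,-0.008,0,0],[1,0,-0.01,0,0],[1,0,-0.012,0,0],[1,0,-0.014,0,0],[1,0,-0.016,0,0],[1,0,-0.016,0,0],[1,0,-0.016,0,0]]
  ]
}}

```text
time_s: 9.73
tcp_pos: [0.5438, -0.0455, 0.0415]
eef_rot: [-180.0, 0.0, -0.0]
contact_force: [0.5, -1.7, 0.3]
gripper_width: 0.0002
gripper_force: 0.6
```

Call:
{"op": "play_rows", "data": {
  "rows": [
    [[1,0,-0.003,0,0],[1,0,-0.006,0,0],[1,0,-0.009,0,0],[1,0,-0.012,0,0],[1,0,-0.012,0,0],[1,0,-0.012,0,0],[1,0,-0.012,0,0],[1,0,-0.012,0,0]]
  ]
}}

```text
time_s: 10.4
tcp_pos: [0.5436, -0.0443, 0.0417]
eef_rot: [179.7, 0.1, -0.0]
contact_force: [7.3, -31.6, -2.8]
gripper_width: 0.0006
gripper_force: 15.6
```

The force rose to 32 N, so the slide is at its stop. Backing off, lifting and checking.

Call:
{"op": "play_rows", "data": {
  "rows": [
    [[1,0,0.02,0,0],[1,0,0.04,0,0],[1,0,0.06,0,0],[1,0,0.06,-0.06,0],[1,0,0.06,-0.12,0],[1,0,0.06,-0.18,0],[1,0,0.06,-0.24,0],[1,0,0.06,-0.26,0]]
  ]
}}

```text
time_s: 11.07
tcp_pos: [0.546, -0.0695, 0.1763]
eef_rot: [-180.0, -0.4, 0.0]
contact_force: [1.2, -1.0, 0.6]
gripper_width: 0.0004
gripper_force: 0.0
```

Call:
{"op": "play_rows", "data": {
  "rows": [
    [[1,0,0.02,0,0],[1,0,0,0,0],[1,0,0,0,0],[1,0,0,0,0],[1,0,0,0,0],[1,0,0,0,0],[1,0,0,0,0],[1,0,0,0,0]]
  ]
}}

```text
time_s: 11.73
tcp_pos: [0.5438, -0.0697, 0.1712]
eef_rot: [180.0, 0.0, -0.0]
contact_force: [0.8, -0.2, 0.0]
gripper_width: 0.0001
gripper_force: 0.0
```

Run:
```python
from h import *
import cv2
s=r.get_state();print(s["tcp_pos"],s["contact_force"],s["time_s"])
cv2.imwrite("pics/w6.png",r.capture("wrist")[:,:,::-1])
```

```text
[ 0.543828   -0.0696879   0.17121631] [ 7.64437367e-01 -1.85794617e-01  7.27038396e-04] 11.7333
```

View pics/w6.png

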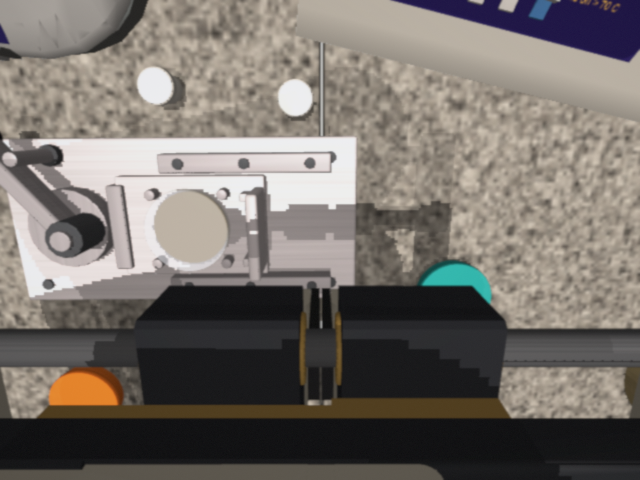

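The slide is forward with its shoe against the cam rim (113,225). The dish, at (191,228), is still among its four pins, and the lever rests against the pin near (12,158). One numeric check before handing in.

Run:
```python
from h import *
import cv2
a=cv2.imread("pics/w6.png");print(a[225,235:280].mean(1).astype(int))
for c in(257,260): print(onz("wrist",c,225,.064).round(4))
d=onz("wrist",191,228,.041);pins=np.mean([onz("wrist",*p,.037) for p in[(152,194),(223,194),(160,262),(228,261)]],0);print("dish",d,"pins",pins,"dish adv",d[1]+.0059)
```

```text
[132 133 132 133 132 132 132 133 133 131 124 116 118 125 129 132 135 135
 135 134 130 121 105  89  82  82  81  81  81  81  82  91 113 134 139 139
 139 139 139 138 138 138 139 138 138]
[ 0.5558 -0.0283  0.064 ]
[ 0.5558 -0.0302  0.064 ]
dish [0.54826701 0.02260959 0.041     ] pins [0.54692568 0.02405608 0.037     ] dish adv 0.028509592481709988
```

```bash
python3 -c "
from plant import r
print(r.close_job())"
```

```text
the job is handed in; nothing more can be done
None
```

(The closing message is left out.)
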